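# Present a suspect plug-in relay to the inspection camera

### The arm

A 6-joint arm with a two-finger parallel gripper is mounted at the origin on the work surface. World frame = base frame: x ahead of the robot, y to its left, z up, the work surface at z = 0. Lengths are in mm, angles in rad, forces in N, time in s.
With the tool pointing down it reaches from about 400 to 925 mm from the base axis. Payload 3.4 kg.
Tool frame: the origin (TCP) lies at the centre of the arm's flange, where the gripper is bolted on; the fingertips stand 173 mm ahead of it and the grasp point (between the pads) lies 155 mm ahead of it; y points along the fingers, x is the direction in which the jaws open and shut, and the axes are right-handed (so a half turn about y gives the same grasp; the last joint's range is limited). The gripper opens to 85 mm and grips with 20 to 120 N. Pads are 22 mm wide; open, the fingers measure 114 mm over their backs; the gripper's body (76 mm by 85 mm) begins 54 mm behind the grasp point. The pads swing forward as they close: fully open they stand 13 mm farther back than shut.
Start: joints at [-1.306, 0.307, 1.506, -0, 1.328, -0.073], TCP at [190.539, -542.52, 404.705] pointing down, gripper open.
Joint ranges: [-3.12, 3.12], [-1.05, 2.28], [0.14, 2.33], [-1.42, 4.57], [0.1, 2.73], [-2.68, 2.68]. Speed limits (rad/s): [2.57, 2.57, 3.14, 3.14, 3.14, 3.14].

### API

Orientations are given as a unit quaternion [x, y, z, w].
In Python, from bench import bot, grab_frame, get_calibration gives the robot as it stands.
- The arm moves only by the tool servo_tool, never from a script. Its arguments are lists of equal length, an entry for each row: "translation": the shift along the world's x, y, z in cm, a list of three; "twist": the turn about the world's z in degrees. A call has 1 to 5 rows; each row shifts and turns the commanded pose from where the row before left it; what a row does not reach is not made up. A row lasts 1/8 s, in which the tool goes at most 62.5 mm and 10.7 degrees, less where a joint would pass 70% of its speed; a pose out of reach is approached as far as the arm can. A call is refused whole if a number of a shift passes 6.25 or a number of a turn 10.7, either way. A call with a gripper value outside its range is refused whole. "hand" is the opening in per cent of the stroke, from 0 (shut) to 100 (fully open), set as the call begins (left out, the last holds). The fingers move at their own pace and stop on an object; the grip force is fixed at half the most. Time passes only in rows, so rows that do not move let the fingers close. It gives the time, the measured TCP pose, the force and the opening at its end, in the units of the state.
- bot.sense(): the state, without advancing time (a new reading comes with each control period).
- grab_frame(name): name is "scene" or "top"; returns (picture, depth): 420x560x3 uint8, red, green, blue; 420x560 float32, mm along the optical axis (not along the pixel's ray), 0 where there is no reading.
- get_calibration(name): a dict with "intrinsics" (3x3 intrinsics, pixels), "view" (4x4, takes a point from world to camera coordinates). Camera axes: x right, y down, z forward; pixel columns grow to the right and rows downward; lengths in mm; the calibration is good to about 2 mm. A picture is of the moment at which its call begins. get_calibration takes no time and is no camera call.
- bot.finish_job(): hands the job in, once; it reports no verdict.
The state is a dict: "clock": time; "joint_positions": joint angles; "joint_vel": joint speeds; "joint_torque": joint torques, N m; "ee_pos": TCP position; "ee_rot": TCP orientation; "contact_force": force on the tool from outside, world axes, zero at the start; "torque": the same for the moment, N m; "opening": opening from 0.0 (shut) to 1.0 (fully open).
Only numpy, scipy, OpenCV 4.12 (cv2) and the standard library are available. Lean on these libraries where they do the work, as an engineer would, in place of code of your own. Each camera call takes 0.05 s, during which the arm holds its last target.

### The job

Draw the relay with the red handle straight up out of its socket, carry it to the blue inspection camera and hold it in the air with its brass contacts facing the lens: centred on the lens axis, square to it, 10 cm between lens and contact tips, with the flat of the handle fin square to the hinge that the camera tilts about. Finish while still holding it there steadily in the gripper; do not put it down or let go. Do not touch the camera, leave the two green-handled relays in their sockets, and do not disturb the yellow meter or the screwdriver.

Things in the scene. Friction and masses are not known exactly. Their poses are not given: they have to be found in the camera images.
- frame: Grey socket frame fixed to the bench, 110 (x) x 280 (y) x 40 mm high, origin at the centre of its underside, z up. Three sockets, 49 x 35 mm and 32 mm deep, open upwards in its top face at y = -90, 0 and +90 mm in its frame. It stands on one side of the bench (left or right), the camera on the other.
- relay_red: The relay to present, loose, 0.3 to 0.5 kg, in any one of the sockets, axes parallel to the frame's. Origin on its middle axis, level with the frame's top. Contact tips at z = -24 mm; plug 46 x 32 from -16 to 0 (sits loosely in the socket); flange, clear cover and cap 58 (x) x 42 (y) from 0 to 66; red handle fin from 66 to 106, 44 long (x), 14 thick (y): grip it with fingers closing along y.
- relay_red_centre (a point): Centre of the red relay, half-way up: 41 mm above its origin on its middle axis; same axes as the relay.
- fin (a point): Grip point on the red fin, 90 mm above the relay's origin: 16 mm below the top of the fin, 24 mm above the cap. Same axes as the relay.
- contacts (a point): Middle of the red relay's brass contact tips, at its very bottom, 24 mm below its origin. Same axes as the relay.
- relay_a_centre (a point): Centre of a healthy relay with a green fin, same shape as the red one, in another socket (41 mm above the frame's top face). Leave it in place.
- relay_b_centre (a point): Centre of the other healthy green-finned relay, in the remaining socket. Leave it in place.
- camera_stand: Inspection camera's stand, fixed to the bench: dark foot 120 x 120 x 12 mm, origin at the centre of its underside, two aluminium uprights at y = -40 and +40 mm, 82 mm high, with pivot knobs out to y = +-55 mm. Between them a blue camera head, 46 x 66 mm, hinged about the stand's y axis 65 mm above the bench.
- lens (a point): Centre of the lens front (black barrel 34 mm across in a white ring light 54 mm across), 28 mm from the tilt hinge. z points out of the lens along the line of sight; y is level, parallel to the tilt hinge. The contact tips belong 100 mm from here along z, the relay's z pointing the same way as this z and the relay's y parallel to this y (either way round).
- camera_head (a joint): Tilt of the camera head in rad: 0 looks straight up, larger leans the line of sight towards the stand's -x (the robot's side). It stands somewhere from 0.25 to 0.55 and is stiff; it must not be moved.
- meter_centre (a point): Centre of a loose yellow test meter, 85 x 160 mm and 40 mm high with its knob, lying flat on the far side of the work. Bystander.
- screwdriver: Loose orange screwdriver, 180 mm long and about 30 mm thick, lying crosswise on the bench on the robot's side of the work, origin midway along it. Bystander.

How it is judged (in metres and radians):
On the way:
1. the red relay is drawn clear of its socket and held by the gripper (z of contacts in the frame of frame above 0.045 m and contact force between the fingers and relay_red above 1 N and contact force between relay_red and frame below 0.2 N), for 0.1 s.
At the end, for the whole second after the job is handed in: Red relay gripped, still, in the air, touching neither frame nor camera; contact tips facing the lens, 80 to 120 mm from it, within 18 mm of its axis each way, over 120 mm high; relay axis within 0.17 rad of the lens axis, y axes within 0.2 rad; green relays within 10 mm of their start (contact force between the fingers and relay_red above 1 N and x of contacts in the frame of lens between -0.018 and 0.018 m and y of contacts in the frame of lens between -0.018 and 0.018 m and z of contacts in the frame of lens between 0.08 and 0.12 m and z of relay_red_centre in the frame of lens above 0.13 m and angle between the z axis of relay_red_centre and the z axis of lens, either way round below 0.17 rad and angle between the y axis of relay_red_centre and the y axis of lens, either way round below 0.2 rad and linear speed of relay_red below 0.02 m/s and angular speed of relay_red below 0.15 rad/s and height (world z) of contacts above 0.12 m and contact force between relay_red and frame below 0.2 N and contact force between relay_red and camera_stand below 0.2 N and distance of each of relay_a_centre, relay_b_centre from where it was at the start of the episode below 0.01 m); the arm keeps its last pose, push and grip.
It fails at once if the camera is touched or its head turned (distance of lens from where it was at the start of the episode above 0.006 m or contact force between any of the fingers, the arm, relay_red and camera_stand above 1 N).
It fails at once if a green-handled relay is pulled out or shifted (distance of any of relay_a_centre, relay_b_centre from where it was at the start of the episode above 0.015 m).
It fails at once if the meter or the screwdriver is disturbed (distance of any of meter_centre, screwdriver from where it was at the start of the episode above 0.015 m).
It also fails if it takes over 35 s, if anything falls off the work surface, if the arm or the gripper's body presses on something with over 40 N, if the wrist force passes 120 N, or if a joint passes its speed limit or range.

## Working session

There is one attempt and no reset: what is moved stays moved. The work goes in short steps, Python scripts to look and compute and a tool call to move; the robot and the scene stay as the last step left them, time stands still between calls to the robot, and variables do not carry over. Pictures are saved under pics/ and viewed, and the job is handed in when it is done.

Besides the shell and the picture viewer there is one more tool, called after "Emit:" in YAML: its name, and indented under it one key for each argument. servo_tool: Moves the arm, as the interface text tells. Its arguments: {"type":"object","properties":{"translation":{"type":"array"},"twist":{"type":"array"},"hand":{"type":"number"}},"required":["translation","twist"]}

```bash
ls; mkdir -p pics
cat > h.py <<'E'
import numpy as np, cv2
from bench import bot, grab_frame, get_calibration
def cast(name,u,v,z):
    c=get_calibration(name);K=np.array(c["intrinsics"]);T=np.array(c["view"])
    R=T[:3,:3];t=T[:3,3];o=-R.T@t
    d=R.T@np.linalg.inv(K)@np.array([u,v,1.]);return o+d*(z-o[2])/d[2]
def pts(name,depth):
    c=get_calibration(name);K=np.array(c["intrinsics"]);T=np.array(c["view"])
    h,w=depth.shape;u,v=np.meshgrid(np.arange(w),np.arange(h))
    P=np.stack([(u-K[0,2])/K[0,0]*depth,(v-K[1,2])/K[1,1]*depth,depth],-1)
    return (P-T[:3,3])@T[:3,:3]
def proj(name,p):
    c=get_calibration(name);K=np.array(c["intrinsics"]);T=np.array(c["view"])
    q=K@(T[:3,:3]@np.array(p,float)+T[:3,3]);return q[:2]/q[2]
def snap(name,tag):
    a,d=grab_frame(name);cv2.imwrite(f"pics/{tag}.png",a[:,:,::-1]);np.savez(f"pics/{tag}.npz",a=a,d=d);return a,d
E
python3 - <<'E'
from h import *
np.set_printoptions(precision=3,suppress=True)
snap("scene","s0");snap("top","t0")
print(bot.sense())
for n in("scene","top"):
    c=get_calibration(n);print(n,np.array(c["intrinsics"]),np.array(c["view"]))
E
```

```text
pics
{'clock': 0.1, 'joint_positions': array([-1.306,  0.307,  1.508, -0.   ,  1.328, -0.073]), 'joint_vel': array([ 0.001, -0.002, -0.005, -0.002,  0.002, -0.001]), 'joint_torque': array([  0.002, -45.853, -25.261,  -0.   ,   0.006,   0.   ]), 'ee_pos': array([ 190.457, -542.212,  403.886]), 'ee_rot': array([-0.577,  0.409, -0.408,  0.577]), 'contact_force': array([-0.407, -0.784,  0.682]), 'torque': array([-0.001,  0.021, -0.016]), 'opening': 0.9995551231905165}
scene [[423.987   0.    283.266]
 [  0.    423.987 209.397]
 [  0.      0.      1.   ]] [[   0.83     0.558   -0.001 -482.445]
 [   0.364   -0.542   -0.758 -132.474]
 [  -0.423    0.628   -0.653 1154.908]
 [   0.       0.       0.       1.   ]]
top [[499.365   0.    276.459]
 [  0.    499.365 207.722]
 [  0.      0.      1.   ]] [[   0.008   -0.999   -0.033    5.342]
 [  -0.983   -0.002   -0.186  585.79 ]
 [   0.186    0.034   -0.982 1015.451]
 [   0.       0.       0.       1.   ]]
```

View pics/s0.png

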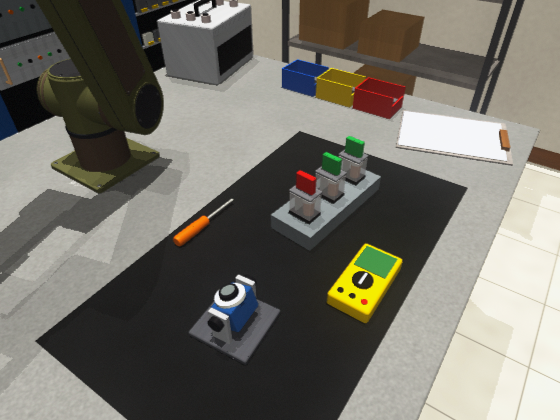

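View pics/t0.png

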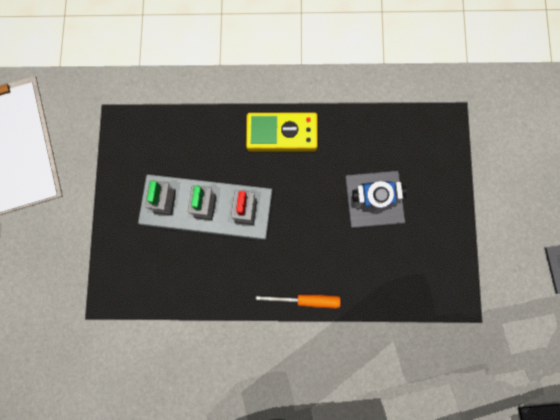

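```bash
cat > m.py <<'E'
from h import *
np.set_printoptions(precision=3,suppress=True)
for n,t in(("top","t0"),("scene","s0")):
    f=np.load(f"pics/{t}.npz");a=f["a"].astype(int);d=f["d"];P=pts(n,d)
    hsv=cv2.cvtColor(f["a"],cv2.COLOR_RGB2HSV);H,S,V=[hsv[:,:,i].astype(int) for i in range(3)]
    X,Y,Z=P[...,0],P[...,1],P[...,2]
    print(n,"bench z",np.median(Z[(X>300)&(X<800)&(abs(Y)<300)&(V<30)]))
    box=(X>300)&(X<850)&(abs(Y)<450)
    m=box&(abs(Z-40)<4)&(S<90)&(Y>20)
    r=cv2.minAreaRect(P[m][:,:2].astype(np.float32));print("frame",m.sum(),r,np.median(Z[m]))
    red=box&(S>150)&((H<6)|(H>174))&(Z>90)
    rt=red&(Z>138)
    print("redtop",rt.sum(),P[rt].mean(0),cv2.minAreaRect(P[rt][:,:2].astype(np.float32)),Z[red].max())
    g=box&(S>150)&(abs(H-60)<15)&(Z>138)
    k,lab=cv2.connectedComponents(g.astype(np.uint8))
    for i in range(1,k):
        if (lab==i).sum()>20: print("green",(lab==i).sum(),P[lab==i].mean(0))
    cam=box&(Y<-80)&(X>450)
    fo=cam&(abs(Z-12)<5)&(V>35)
    fo=fo&(Y<-80)
    if fo.sum()>10: print("foot",fo.sum(),cv2.minAreaRect(P[fo][:,:2].astype(np.float32)))
    wh=cam&(V>190)&(S<40)&(Z>60)
    k,lab,st,ce=cv2.connectedComponentsWithStats(wh.astype(np.uint8))
    for i in range(1,k):
        if st[i,4]>8:
            q=P[lab==i];print("white",st[i],ce[i],q.mean(0),q.min(0),q.max(0))
    o=box&(S>150)&(H>6)&(H<17)&(X<550)
    print("orange",o.sum(),P[o].min(0),P[o].max(0))
    y=box&(S>150)&(abs(H-27)<6);print("yellow",P[y].min(0),P[y].max(0))
    c=cv2.resize(f["a"][165:235,330:420] if n=="top" else f["a"][265:365,180:290],None,fx=6,fy=6,interpolation=cv2.INTER_NEAREST);cv2.imwrite(f"pics/crop_{n}.png",c[:,:,::-1])
E
python3 m.py
```

```text
top bench z 70.5220541369403
frame 3765 ((593.3096313476562, 166.35211181640625), (280.85247802734375, 111.25115203857422), 83.37946319580078) 39.542985841544294
redtop 146 [579.696  75.505 151.362] ((490.35931396484375, 34.63662338256836), (240.1405487060547, 28.197179794311523), 24.667327880859375) 1106.186976136575
green 122 [600.218 251.602 152.515]
green 123 [591.516 164.688 144.502]
foot 1767 ((644.2914428710938, -272.2344665527344), (343.4018859863281, 351.14239501953125), 1.445850133895874)
white [368 181  25  26 279] [379.609 193.276] [ 611.469 -207.192   83.28 ] [ 585.342 -233.479   69.183] [ 636.535 -183.011   94.177]
white [397 182   5  16  63] [398.937 189.73 ] [ 619.41  -247.69    81.988] [ 603.121 -252.433   78.675] [ 636.074 -243.612   85.69 ]
white [358 186   6  16  60] [360.767 193.667] [ 610.97  -168.344   81.749] [ 594.485 -173.171   77.639] [ 628.302 -162.981   86.307]
orange 543 [ 375.346 -129.535   -4.197] [405.097 -36.048  30.261]
yellow [387.13  -82.349  -6.896] [ 825.815   83.975 1106.187]
scene bench z 1.619812769406007
frame 1797 ((596.4697875976562, 166.0
[... 249 characters left out ...]
n 71 [607.481 252.158 143.703]
green 109 [597.056 163.163 143.261]
foot 2272 ((688.8583984375, -176.61676025390625), (310.4598083496094, 126.46768188476562), 38.43954849243164)
white [236 275  19  10  74] [244.973 279.608] [ 615.151 -169.133   80.908] [ 598.485 -173.966   78.544] [ 631.535 -163.542   82.812]
white [215 283  30  23 235] [230.766 296.655] [ 619.797 -213.039   84.287] [ 588.968 -235.926   71.088] [ 638.646 -178.175   91.549]
white [209 308  19  12  93] [217.914 313.452] [ 622.081 -248.878   80.98 ] [ 605.578 -253.359   78.597] [ 638.891 -243.911   83.554]
orange 484 [ 361.619 -127.572   -3.479] [408.244 -17.987  27.489]
yellow [718.803 -82.382  -2.651] [815.648 112.643  41.015]
```

View crops.

View pics/crop_top.png

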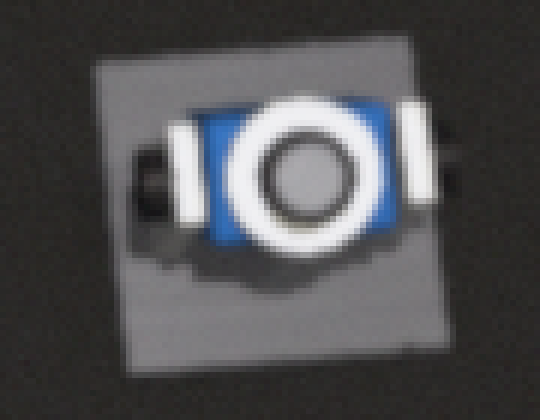

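View pics/crop_scene.png

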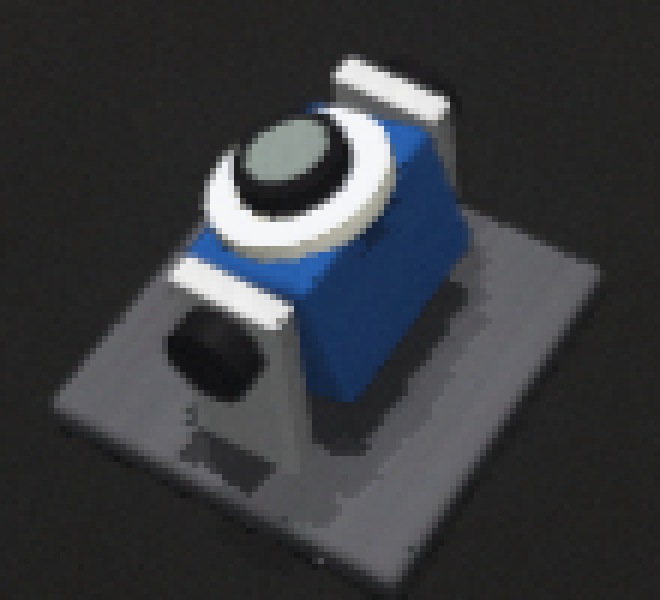

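```bash
cat > m2.py <<'E'
from h import *
np.set_printoptions(precision=3,suppress=True)
ys=np.array([-np.sin(np.radians(5.5)),np.cos(np.radians(5.5)),0]);xs=np.array([ys[1],-ys[0],0])
for n,t in(("top","t0"),("scene","s0")):
    f=np.load(f"pics/{t}.npz");d=f["d"];P=pts(n,d)
    hsv=cv2.cvtColor(f["a"],cv2.COLOR_RGB2HSV)
    m=(d>0)&(hsv[...,2]>190)&(hsv[...,1]<40)&(np.linalg.norm(P[...,:2]-[612,-208],axis=-1)<33)&(P[...,2]>60)&(P[...,2]<110)
    q=P[m];c=q.mean(0);
    u,s,vt=np.linalg.svd(q-c);nn=vt[2]*np.sign(vt[2][2]);print(n,m.sum(),"free normal",nn, "tilt",np.arctan2(-nn@xs,nn[2]),"side",nn@ys,"rms",s[2]/len(q)**.5)
    # slope constrained
    a=(q-c)@xs;k=np.polyfit(a,q[:,2]-c[2],1)[0];print("slope tilt",np.arctan(k),"centroid",c)
    # ellipse fit of ring outline
    cs,_=cv2.findContours(m.astype(np.uint8),cv2.RETR_EXTERNAL,cv2.CHAIN_APPROX_NONE);cc=max(cs,key=cv2.contourArea)
    e=cv2.fitEllipse(cc);print("ellipse",e)
    for tt in(.25,.4,.55): 
        h=65+24*np.cos(tt);p=cast(n,*e[0],h);print(tt,"ring centre",p,"offset from hinge mid", (p-np.array([615.2 if n=="top" else 618.6,-208.5,0]))@xs,"expected",-24*np.sin(tt))
E
python3 m2.py
```

```text
top 279 free normal [-0.294 -0.024  0.956] tilt 0.29933853137317046 side 0.004085808222436419 rms 1.9639810046072488
slope tilt 0.29460066336540097 centroid [ 611.469 -207.192   83.28 ]
ellipse ((380.1183166503906, 193.76004028320312), (24.536582946777344, 24.820022583007812), 54.48374557495117)
0.25 ring centre [ 609.38  -207.344   88.254] offset from hinge mid -5.682390788541174 expected -5.93769502210855
0.4 ring centre [ 609.631 -207.546   87.105] offset from hinge mid -5.452164225674764 expected -9.346040215407612
0.55 ring centre [ 609.99  -207.835   85.461] offset from hinge mid -5.122416146623095 expected -12.544493494335821
scene 235 free normal [-0.293 -0.023  0.956] tilt 0.2979424704041795 side 0.005624767534867119 rms 0.9327721979723405
slope tilt 0.2948531427886398 centroid [ 619.797 -213.039   84.287]
ellipse ((229.33631896972656, 293.934814453125), (18.984277725219727, 29.30013084411621), 64.13436889648438)
0.25 ring centre [ 616.585 -212.364   88.254] offset from hinge mid -2.3761710134871383 expected -5.93769502210855
0.4 ring centre [ 615.933 -211.722   87.105] offset from hinge mid -2.9633494974899506 expected -9.346040215407612
0.55 ring centre [ 615.    -210.802   85.461] offset from hinge mid -3.804351399050417 expected -12.544493494335821
```

Emit:
servo_tool:
  translation:
    - [2.5, 4, 0]
    - [3, 5, 0]
    - [3, 5, 0]
    - [3, 5, 0]
    - [3, 5, 0]
  twist: [0, -5, -7, -7, -7]

```text
clock: 0.72
ee_pos: [336.0, -300.8, 404.5]
ee_rot: [-0.469, 0.529, -0.529, 0.469]
contact_force: [0.1, -0.0, 0.7]
opening: 0.999
```

Emit:
servo_tool:
  translation:
    - [3, 5, 0]
    - [3, 5, 0]
    - [3, 5, 0]
    - [3, 5, 0]
    - [3, 5, 0]
  twist: [0, 0, 0, 0, 0]

```text
clock: 1.35
ee_pos: [486.1, -50.7, 404.5]
ee_rot: [0.47, -0.528, 0.528, -0.47]
contact_force: [0.5, -0.3, 0.3]
opening: 1.0
```

Emit:
servo_tool:
  translation:
    - [4, 5, 0]
    - [3, 4, 0]
    - [2.4, 3.2, 0]
    - [0, 0, 0]
    - [0, 0, 0]
  twist: [0, 0, 0, 0, 0]

```text
clock: 1.98
ee_pos: [578.1, 68.2, 404.0]
ee_rot: [-0.471, 0.528, -0.528, 0.47]
contact_force: [-0.1, -0.3, -0.0]
opening: 1.001
```

Run:
```python
from h import *
np.set_printoptions(precision=4,suppress=True)
from scipy.spatial.transform import Rotation as R
snap("scene","s1");snap("top","t1")
s=bot.sense();print(s["clock"],s["ee_pos"],R.from_quat(s["ee_rot"]).as_matrix(),s["contact_force"])
```

```text
2.075 [577.821   67.4465 404.4568] [[-0.1166 -0.0012  0.9932]
 [-0.9932 -0.0004 -0.1166]
 [ 0.0005 -1.     -0.0011]] [-0.5707 -0.2653 -0.6088]
```

View pics/s1.png

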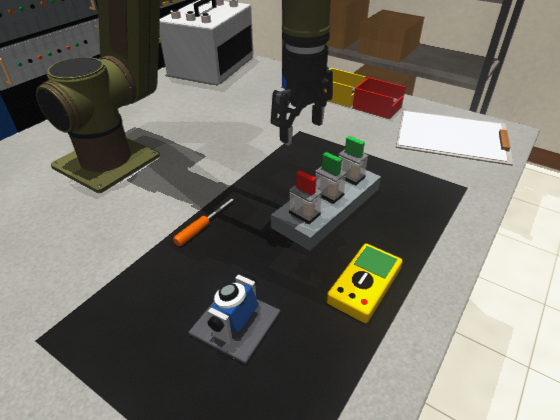

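View pics/t1.png

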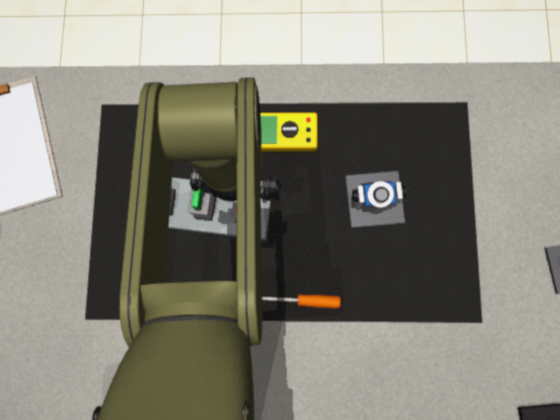

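Run:
```python
from h import *
np.set_printoptions(precision=1,suppress=True)
x=np.array([-.1166,-.9932,0]);c=np.array([577.9,67.6,0])
for s in(-1,1):
  for r in (42.5,50,57): print(s,r,proj("scene",c+s*r*x+[0,0,244]))
f=np.load("pics/s1.npz");a=f["a"];d=f["d"];P=pts("scene",d)
cv2.imwrite("pics/c1.png",cv2.resize(a[60:220,255:345],None,fx=5,fy=5,interpolation=cv2.INTER_NEAREST)[:,:,::-1][:600])
m=(P[...,2]>225)&(P[...,2]<275)&(d>0)&(a.max(-1)<80)
k,lab=cv2.connectedComponents(m.astype(np.uint8))
for i in range(1,k):
  q=P[lab==i]
  if len(q)>20: print(len(q),q.mean(0),q.min(0),q.max(0))
# fin top again by rays
f=np.load("pics/s0.npz");hsv=cv2.cvtColor(f["a"],cv2.COLOR_RGB2HSV);P=pts("scene",f["d"])
```

```text
-1 42.5 [315.6 124. ]
-1 50 [317.9 122.6]
-1 57 [320.1 121.2]
1 42.5 [287.1 141.8]
1 50 [284.4 143.5]
1 57 [281.9 145.1]
299 [-704.   259.9  237.2] [-712.6  200.9  225. ] [-691.2  366.   258.7]
71 [-185.9  625.   234.8] [-200.   590.1  225.1] [-174.2  695.4  243. ]
953 [ 48.6 121.7 252.3] [-57.4  84.4 225. ] [ 92.4 183.  275. ]
1424 [ 26.6  -6.8 254. ] [-57.3 -64.7 225.2] [ 70.2  64.2 265.1]
42 [ 23.7 -53.4 259.8] [-10.  -61.2 256.8] [ 46.  -41.8 263.1]
190 [ 10.  -85.  235.4] [-39.3 -91.2 225. ] [ 52.4 -69.6 251.3]
156 [584.  110.6 260. ] [571.2 107.6 243.3] [594.8 113.6 274.8]
150 [575.9  15.5 260.8] [564.2  10.  243.2] [584.5  26.9 274.6]
```

View pics/c1.png

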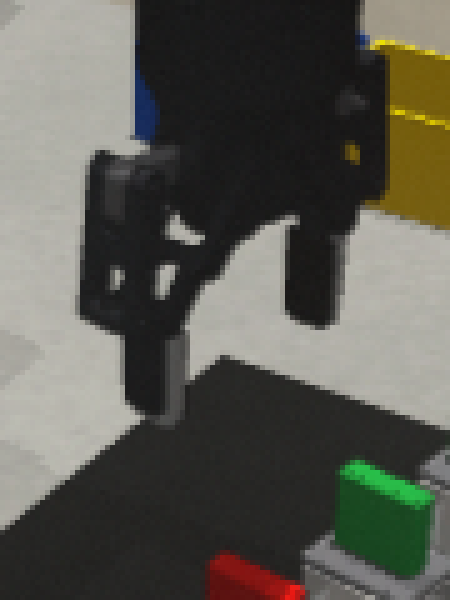

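Emit:
servo_tool:
  translation:
    - [0.75, 0.85, -2]
    - [0, 0, -3]
    - [0, 0, -3]
    - [0, 0, -2]
    - [0, 0, -1]
  twist: [0, 0, 0, 0, 0]

```text
clock: 2.7
ee_pos: [585.2, 75.7, 293.8]
ee_rot: [-0.47, 0.529, -0.528, 0.469]
contact_force: [0.4, -0.0, -0.1]
opening: 0.999
```

Emit:
servo_tool:
  translation:
    - [0, 0, -0.9]
    - [0, 0, 0]
    - [0, 0, 0]
  twist: [0, 0, 0]

```text
clock: 3.08
ee_pos: [586.4, 76.7, 286.4]
ee_rot: [0.47, -0.528, 0.528, -0.471]
contact_force: [-0.1, -0.0, 0.7]
opening: 0.997
```

Run:
```python
from h import *
a,d=snap("scene","s2")
cv2.imwrite("pics/c2.png",cv2.resize(a[60:240,255:385],None,fx=4,fy=3.3*1,interpolation=cv2.INTER_NEAREST)[:,:,::-1][:600])
s=bot.sense();print(s["ee_pos"],s["contact_force"])
```

```text
[586.40762528  76.7974594  286.48901184] [0.02788605 0.8237827  0.44202895]
```

View pics/c2.png

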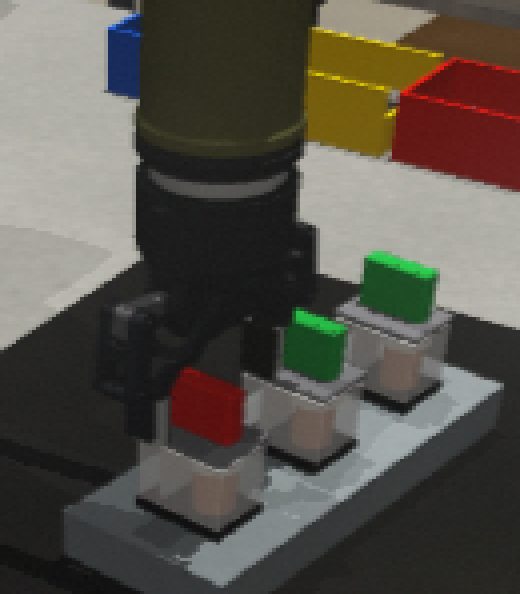

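Emit:
servo_tool:
  translation:
    - [0, 0, 0]
    - [0, 0, 0]
    - [0, 0, 0]
    - [0, 0, 0]
    - [0, 0, 0]
  twist: [0, 0, 0, 0, 0]
  hand: 0

```text
clock: 3.75
ee_pos: [586.2, 76.8, 285.9]
ee_rot: [0.47, -0.528, 0.528, -0.47]
contact_force: [-0.7, 0.7, 1.1]
opening: 0.152
```

Emit:
servo_tool:
  translation:
    - [0, 0, 0]
    - [0, 0, 0]
    - [0, 0, 0]
  twist: [0, 0, 0]

```text
clock: 4.12
ee_pos: [586.2, 76.8, 285.9]
ee_rot: [0.47, -0.528, 0.528, -0.47]
contact_force: [0.8, 0.7, 2.5]
opening: 0.158
```

Emit:
servo_tool:
  translation:
    - [0, 0, 0.5]
    - [0, 0, 1]
    - [0, 0, 1]
    - [0, 0, 1]
    - [0, 0, 1]
  twist: [0, 0, 0, 0, 0]

```text
clock: 4.75
ee_pos: [586.0, 76.8, 331.6]
ee_rot: [0.47, -0.528, 0.528, -0.47]
contact_force: [0.1, 0.8, -2.8]
opening: 0.155
```

Emit:
servo_tool:
  translation:
    - [0, 0, 0.5]
    - [0, 0, 0]
    - [0, 0, 0]
  twist: [0, 0, 0]

```text
clock: 5.12
ee_pos: [585.9, 76.8, 335.4]
ee_rot: [-0.47, 0.528, -0.528, 0.47]
contact_force: [0.3, -0.2, -3.7]
opening: 0.154
```

Run:
```python
from h import *
a,d=snap("scene","s3")
cv2.imwrite("pics/c3.png",cv2.resize(a[60:240,255:385],None,fx=4,fy=3.3*1,interpolation=cv2.INTER_NEAREST)[:,:,::-1][:600])
s=bot.sense();print(s["ee_pos"],s["contact_force"],s["torque"])
```

```text
[585.85546566  76.77788435 335.2336741 ] [ 0.21241306  0.20586786 -4.23262891] [ 0.01040919  0.04829001 -0.01748509]
```

View pics/c3.png

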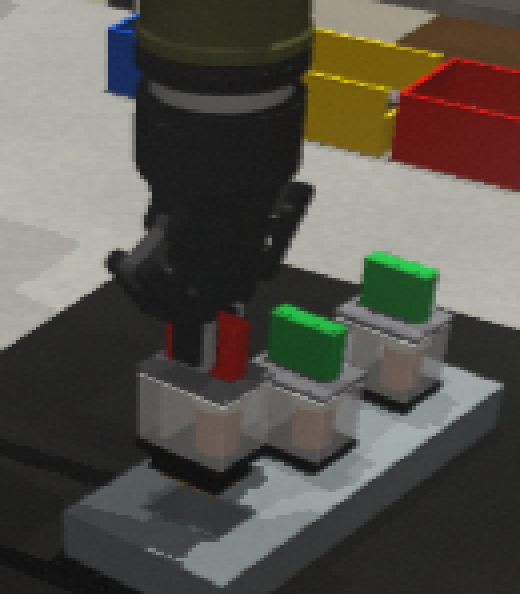

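Emit:
servo_tool:
  translation:
    - [0, 0, -1]
    - [0, 0, -1]
    - [0, 0, -1]
    - [0, 0, -0.7]
    - [0, 0, 0]
  twist: [0, 0, 0, 0, 0]

```text
clock: 5.8
ee_pos: [585.8, 76.8, 297.7]
ee_rot: [-0.471, 0.529, -0.528, 0.47]
contact_force: [-0.2, -0.3, -4.1]
opening: 0.156
```

Emit:
servo_tool:
  translation:
    - [-0.3, 0.04, 0]
    - [-0.3, 0.03, 0]
    - [-0.3, 0.04, 0]
    - [-0.3, 0.03, 0]
    - [-0.3, 0.04, 0]
  twist: [0, 0, 0, 0, 0]

```text
clock: 6.42
ee_pos: [573.7, 78.4, 300.9]
ee_rot: [0.468, -0.526, 0.531, -0.473]
contact_force: [5.8, -1.0, -2.2]
opening: 0.157
```

Emit:
servo_tool:
  translation:
    - [-0.3, 0.03, 0]
    - [-0.3, 0.04, 0]
    - [0, 0, 0]
  twist: [0, 0, 0]

```text
clock: 6.8
ee_pos: [567.9, 79.0, 301.4]
ee_rot: [0.467, -0.525, 0.531, -0.473]
contact_force: [4.8, -1.3, -0.0]
opening: 0.156
```

Run:
```python
from h import *
a,d=snap("scene","s4")
cv2.imwrite("pics/c4.png",cv2.resize(a[60:240,255:385],None,fx=4,fy=3.3*1,interpolation=cv2.INTER_NEAREST)[:,:,::-1][:600])
s=bot.sense();print(s["ee_pos"],s["contact_force"],s["torque"])
```

```text
[567.9112509   79.05777715 301.44288708] [ 4.84820991 -1.04830744 -0.3866497 ] [-0.40668369 -1.3597371   0.02206823]
```

View pics/c4.png

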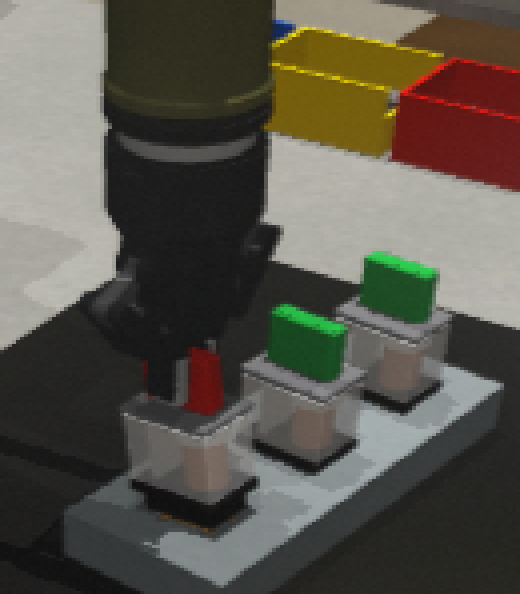

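Emit:
servo_tool:
  translation:
    - [-0.3, 0.03, -0.1]
    - [-0.3, 0.04, -0.1]
    - [-0.3, 0.03, -0.1]
    - [-0.3, 0.04, -0.1]
    - [-0.3, 0.03, 0]
  twist: [0, 0, 0, 0, 0]

```text
clock: 7.48
ee_pos: [553.6, 80.9, 298.0]
ee_rot: [0.467, -0.525, 0.531, -0.474]
contact_force: [5.8, -1.0, 1.8]
opening: 0.156
```

```bash
cat > tilt.py <<'E'
import sys
from h import *
from scipy.spatial.transform import Rotation as R
np.set_printoptions(precision=3,suppress=True)
tag=sys.argv[1]; box=[int(v) for v in sys.argv[2].split(",")]
a,d=snap("scene","s"+tag)
c=a[box[0]:box[1],box[2]:box[3]];k=min(600/c.shape[0],800/c.shape[1],4)
cv2.imwrite(f"pics/c{tag}.png",cv2.resize(c,None,fx=k,fy=k,interpolation=cv2.INTER_NEAREST)[:,:,::-1])
s=bot.sense();M=R.from_quat(s["ee_rot"]).as_matrix()
print(s["clock"],s["ee_pos"],s["contact_force"],s["torque"],"toolx",M[:,0],"tooly",M[:,1],"g",s["ee_pos"]+155*M[:,1])
E
python3 tilt.py 5 60,240,255,385
```

```text
7.525 [553.111  80.985 297.959] [ 6.215 -1.529  1.782] [-0.245 -1.562  0.024] toolx [-0.116 -0.993 -0.002] tooly [ 0.012  0.    -1.   ] g [555.028  81.015 142.971]
```

View pics/c5.png

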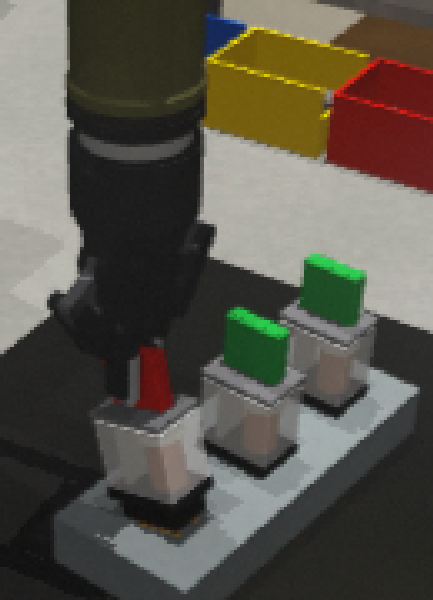

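Emit:
servo_tool:
  translation:
    - [-0.2, 0.02, 0]
    - [0, 0, 0.5]
    - [0, 0, 1.5]
    - [0, 0, 2.5]
    - [0, 0, 2.5]
  twist: [0, 0, 0, 0, 0]

```text
clock: 8.15
ee_pos: [547.0, 81.2, 365.7]
ee_rot: [-0.471, 0.529, -0.528, 0.47]
contact_force: [0.2, -0.1, -3.7]
opening: 0.153
```

Emit:
servo_tool:
  translation:
    - [0, 0, 3]
    - [0, 0, 3]
    - [0, -1, 3]
    - [0, -2, 1]
    - [0, 0, 0]
  twist: [0, 0, 0, 0, 0]

```text
clock: 8.78
ee_pos: [547.5, 49.7, 465.2]
ee_rot: [0.47, -0.528, 0.529, -0.47]
contact_force: [-0.4, 0.3, -4.7]
opening: 0.155
```

```bash
python3 tilt.py 6 20,220,225,385
```

```text
8.825 [547.368  50.258 464.185] [-0.355  1.407 -4.804] [ 0.047  0.082 -0.053] toolx [-0.117 -0.993 -0.   ] tooly [-0.002  0.    -1.   ] g [547.126  50.29  309.186]
```

View pics/c6.png

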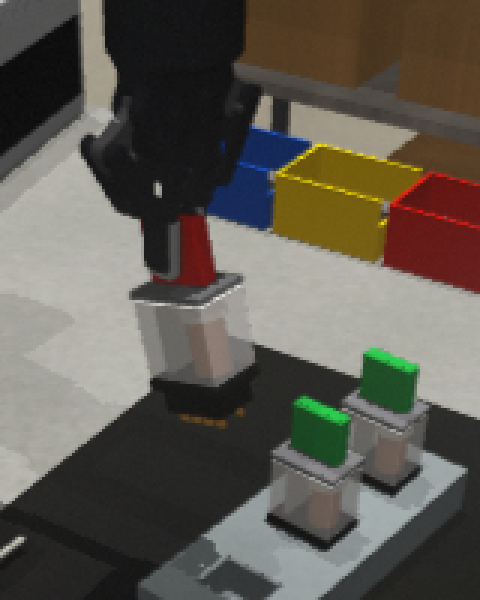

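```bash
cat > ang.py <<'E'
import sys
from h import *
np.set_printoptions(precision=3,suppress=True)
from scipy.spatial.transform import Rotation as R
tag=sys.argv[1];s=bot.sense();M=R.from_quat(s["ee_rot"]).as_matrix();g=s["ee_pos"]+155*M[:,1]
f=np.load(f"pics/s{tag}.npz");a=f["a"];d=f["d"];P=pts("scene",d)
hsv=cv2.cvtColor(a,cv2.COLOR_RGB2HSV);H,S,V=[hsv[...,i].astype(int) for i in range(3)]
yh=-M[:,0];yh[2]=0;yh/=np.linalg.norm(yh);xh=np.array([yh[1],-yh[0],0])
c=get_calibration("scene");K=np.array(c["intrinsics"]);T=np.array(c["view"]);o=-T[:3,:3].T@T[:3,3]
def plane(u,v,off):
    q=np.stack([u,v,np.ones_like(u)],-1).astype(float)@np.linalg.inv(K).T@T[:3,:3]
    t=((g+off*yh-o)@yh)/(q@yh);p=o+q*t[...,None]-g;return p@xh,p[...,2]
gd=proj("scene",g);print("g px",gd)
u,v=np.meshgrid(np.arange(560),np.arange(420))
near=(abs(u-gd[0])<60)&(v>gd[1]-50)&(v<gd[1]+110)&(abs((P-g)@yh)<60)&(d>0)
red=near&(S>140)&((H<7)|(H>173))
# right edge of red on -y face plane
X,Z=plane(u,v,-7)
pp=[]
for r in np.unique(v[red]):
    cs=u[red&(v==r)];
    pp.append((cs.max()+.5,r))
pp=np.array(pp);x,z=plane(pp[:,0],pp[:,1],-7)
i=np.argsort(z);print("red right edge x,z",np.c_[x,z])
brass=near&(S>110)&(H>8)&(H<28)&(v>gd[1]+50)
print("brass",brass.sum());
if brass.sum():
    x,z=plane(u[brass],v[brass],0);q=P[brass]-g
    print("mean ray",x.mean(),z.mean(),"ang",np.arctan2(x.mean(),-z.mean()),"depth pts",(q@xh).mean(),(q@yh).mean(),q[:,2].mean())
    print(np.c_[u[brass],v[brass],q@xh,q@yh,q[:,2]])
E
python3 ang.py 6
```

```text
g px [282.943  99.731]
red right edge x,z [[ 11.849  22.617]
 [ 27.433  25.574]
 [ 27.465  23.774]
 [ 27.497  21.968]
 [ 29.727  20.843]
 [ 29.763  19.03 ]
 [ 29.799  17.212]
 [ 29.835  15.387]
 [ 29.871  13.557]
 [ 32.113  12.429]
 [ 32.153  10.592]
 [ 32.193   8.749]
 [ 32.233   6.899]
 [ 32.273   5.044]
 [ 32.314   3.183]
 [ 34.572   2.052]
 [ 34.616   0.184]
 [ 34.66   -1.691]
 [ 34.705  -3.572]
 [ 36.972  -4.704]
 [ 37.02   -6.591]
 [ 37.069  -8.485]
 [ 34.884 -11.157]
 [ 32.683 -13.848]]
brass 32
mean ray 29.003418574758562 -113.94164097969396 ang 0.2492528978693242 depth pts 35.38378532063457 -7.743180151265131 -107.14161486269663
[[ 304.     156.      52.552   -1.156  -95.74 ]
 [ 305.     156.      47.81     8.165 -102.484]
 [ 303.     157.      43.948    7.109 -105.881]
 [ 304.     157.      46.987    6.25  -104.126]
 [ 305.     157.      48.295    7.648 -104.266]
 [ 285.     158.      13.651   -9.994 -112.669]
 [ 286.     158.      16.857  -10.81  -110.855]
 [ 287.     158.      19.549  -11.037 -109.564]
 [ 305.     158.      47.894    8.299 -107.032]
 [ 286.     159.      
[... 382 characters left out ...]
  27.265  -11.32  -110.593]
 [ 291.     160.      28.768  -10.157 -110.528]
 [ 292.     160.      30.157   -8.856 -110.585]
 [ 293.     160.      35.632  -12.58  -106.257]
 [ 294.     160.      35.21    -9.066 -108.249]
 [ 297.     160.      44.225  -11.306 -103.124]
 [ 298.     160.      46.403  -11.052 -102.293]
 [ 299.     160.      49.386  -11.834 -100.577]
 [ 293.     161.      33.644  -10.084 -110.688]
 [ 294.     161.      36.413  -10.497 -109.248]
 [ 295.     161.      39.221  -10.979 -107.755]
 [ 297.     161.      44.713  -11.847 -104.873]
 [ 298.     161.      47.773  -12.707 -103.073]
 [ 299.     161.      48.076  -10.08  -104.296]
 [ 299.     162.      49.943  -12.373 -104.522]]
```

Emit:
servo_tool:
  translation:
    - [0, -2, 0]
    - [0, -4, 0]
    - [0, -5, 0]
    - [0, -5, 0]
    - [0.2, -4, 0]
  twist: [2, 2.5, 2.5, 2.5, 2.7]

```text
clock: 9.45
ee_pos: [549.4, -150.4, 462.7]
ee_rot: [0.524, -0.476, 0.474, -0.523]
contact_force: [0.1, 0.6, -3.6]
opening: 0.157
```

Emit:
servo_tool:
  translation:
    - [0, -3, -0.2]
    - [0, -2, -0.5]
    - [0, -1, -0.3]
    - [0, 0, 0]
    - [0, 0, 0]
  twist: [0, 0, 0, 0, 0]

```text
clock: 10.07
ee_pos: [550.1, -207.8, 454.6]
ee_rot: [-0.524, 0.475, -0.475, 0.524]
contact_force: [0.6, 1.0, -2.8]
opening: 0.153
```

```bash
python3 tilt.py 7 100,370,150,310; python3 ang.py 7 | head -3; python3 ang.py 7|grep -A9 brass
python3 - <<'E'
from h import *
snap("top","t7")
E
```

```text
10.125 [ 550.152 -207.768  454.868] [-1.008  1.038 -3.506] [-0.01   0.058  0.014] toolx [ 0.098 -0.995 -0.001] tooly [ 0.     0.001 -1.   ] g [ 550.18  -207.681  299.868]
g px [182.213 176.055]
red right edge x,z [[ 19.962  28.038]
 [ 30.223  29.823]
brass 35
mean ray 24.430403772866146 -118.00139986176826 ang 0.20415061064863455 depth pts 33.58676091089493 -9.540342612606237 -105.21573721034142
[[ 185.     233.       3.86   -20.779  -91.568]
 [ 187.     234.       8.557  -21.74   -90.694]
 [ 188.     234.      10.439  -21.572  -89.974]
 [ 189.     236.       7.02   -17.03   -99.655]
 [ 221.     236.      46.77    10.005 -104.523]
 [ 220.     237.      46.885    7.205 -104.206]
 [ 221.     237.      47.733    8.538 -104.964]
 [ 220.     238.      45.586    8.425 -108.027]
```

View pics/c7.png

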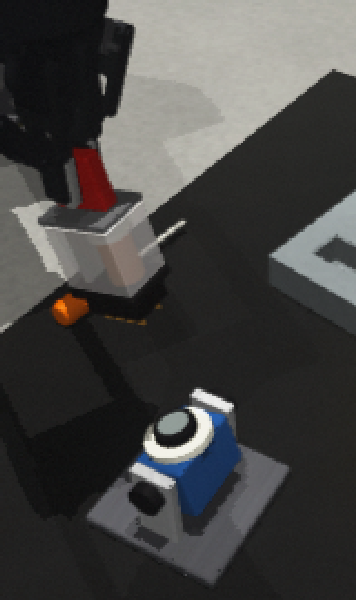

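View pics/t7.png

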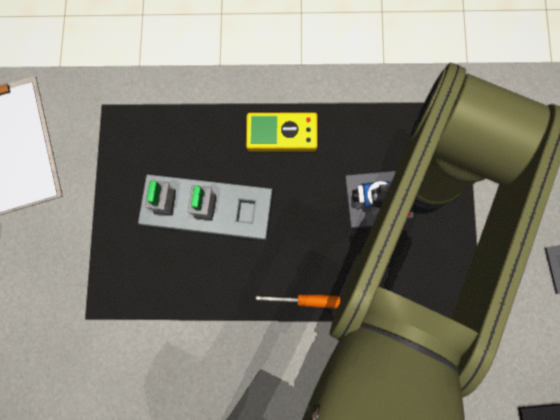

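Emit:
servo_tool:
  translation:
    - [-0.1, -0.8, -0.3]
    - [0, 0, 0]
    - [0, 0, 0]
    - [0, 0, 0]
  twist: [0, 0, 0, 0]

```text
clock: 10.68
ee_pos: [549.1, -216.8, 451.7]
ee_rot: [-0.524, 0.475, -0.475, 0.524]
contact_force: [-0.0, 0.1, -4.2]
opening: 0.157
```

```bash
python3 tilt.py 8 100,370,150,310
cat > fin.py <<'E'
from h import *
np.set_printoptions(precision=3,suppress=True)
f=np.load("pics/s8.npz");a=f["a"];d=f["d"];P=pts("scene",d)
hsv=cv2.cvtColor(a,cv2.COLOR_RGB2HSV);H,S,V=[hsv[...,i].astype(int) for i in range(3)]
ps=np.radians(5.5);ys=np.array([-np.sin(ps),np.cos(ps),0]);xs=np.array([np.cos(ps),np.sin(ps),0]);t=.297
zl=-np.sin(t)*xs+np.array([0,0,np.cos(t)]);xl=np.cross(ys,zl);L=np.array([610,-209.8,91.8])
q=P-L;X,Y,Z=q@xl,q@ys,q@zl
m=(d>0)&(S>110)&(H>8)&(H<28)&(abs(X)<40)&(abs(Y)<30)&(Z>80)&(Z<125)
fr=m&(Y<0);print("brass",m.sum(),"front",fr.sum(),X[fr].min(),X[fr].max(),Y[fr].mean(),Z[fr].mean(),"back",Y[m&(Y>0)].mean(),X[m&(Y>0)].mean(),Z[m&(Y>0)].mean())
print("front row slope", np.polyfit(X[fr],Z[fr],1))
# dark plug/flange & cover: -y side face pixels of fin (red): both faces
r=(d>0)&(S>140)&((H<7)|(H>173))&(Z>160)&(Z<240)&(abs(X)<60)&(abs(Y)<40)
print("red",r.sum(),"X",np.percentile(X[r],[5,50,95]),"Y",np.percentile(Y[r],[5,50,95]),"Z",np.percentile(Z[r],[2,98]))
# +x face of fin edge: max X by Z bins -> tilt error
zz=[];xx=[]
for k in range(178,215,4):
    b=r&(abs(Z-k)<2)
    if b.sum()>4: zz.append(k);xx.append(np.percentile(X[b],90))
print(np.c_[zz,xx],np.polyfit(zz,xx,1))
# cap: grey level plane above
cap=(d>0)&(abs(Z-190)<5)&(abs(X)<28)&(abs(Y)<20)&(S<60);n=cap.sum()
A=np.c_[X[cap],Y[cap],np.ones(n)];print("cap plane",n,np.linalg.lstsq(A,Z[cap],rcond=None)[0])
E
python3 fin.py
```

```text
10.725 [ 549.084 -216.812  451.759] [-0.136 -0.758 -4.219] [-0.005  0.001 -0.001] toolx [ 0.097 -0.995 -0.   ] tooly [ 0.  0. -1.] g [ 549.1   -216.808  296.759]
brass 33 front 28 -25.323196392526107 23.91173648080398 -13.216144403639957 103.30895639748353 back 6.382996408294683 17.09805956047456 100.30268746804428
front row slope [ -0.1   103.608]
red 373 X [ 9.281 22.146 24.962] Y [-8.818 -6.603  2.657] Z [189.893 227.543]
[[190.     23.36 ]
 [194.     23.64 ]
 [198.     24.34 ]
 [202.     23.965]
 [206.     24.328]
 [210.     24.604]
 [214.     24.792]] [ 0.055 12.937]
cap plane 236 [ -0.031  -0.005 187.775]
```

View pics/c8.png

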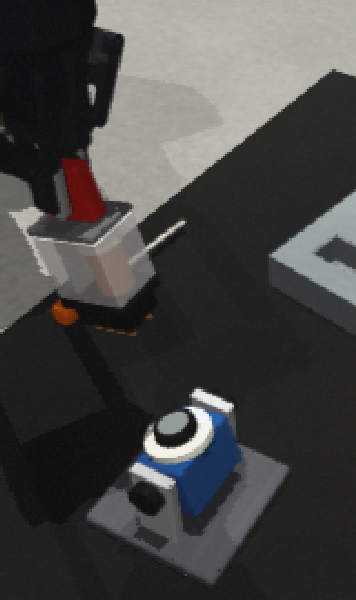

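Emit:
servo_tool:
  translation:
    - [0, 0.2, 0]
    - [0, 0, 0]
    - [0, 0, 0]
    - [0, 0, 0]
    - [0, 0, 0]
  twist: [0, 0, 0, 0, 0]

```text
clock: 11.35
ee_pos: [549.1, -214.8, 451.7]
ee_rot: [0.524, -0.475, 0.475, -0.524]
contact_force: [-0.6, 0.7, -3.5]
opening: 0.154
```

```bash
python3 tilt.py 8b 100,370,150,310; sed -i 's/s8.npz/s8b.npz/' fin.py; python3 fin.py; python3 -c "
from bench import bot
print(bot.sense()['joint_vel'])
print(bot.finish_job())"
```

```text
11.4 [ 549.093 -214.826  451.711] [ 0.749  0.341 -3.827] [ 0.03   0.074 -0.018] toolx [ 0.097 -0.995  0.   ] tooly [ 0. -0. -1.] g [ 549.102 -214.827  296.711]
brass 35 front 28 -28.193014641318797 21.942873198383346 -12.6656214941001 105.86560180391515 back 7.928340590461914 17.477720610864406 100.69316055714012
front row slope [ -0.336 106.114]
red 372 X [ 8.502 22.138 25.198] Y [-6.661 -4.384  4.447] Z [189.322 227.582]
[[190.     24.174]
 [194.     23.849]
 [198.     24.486]
 [202.     25.05 ]
 [206.     24.504]
 [210.     25.051]
 [214.     25.166]] [ 0.048 14.874]
cap plane 277 [ -0.027   0.012 187.755]
[-0.00010164  0.00035557 -0.00020947 -0.00030199  0.00065233 -0.0008901 ]
the job is handed in; nothing more can be done
None
```

I drew the red relay straight up out of its socket. The tool can only turn about the vertical, so it could not tilt the relay to match the lens. To get the tilt, I dipped the relay's tips about 12 mm back into the empty socket and drew the tool towards the robot. That swung the relay in the grip by about 0.25–0.28 rad; the camera tilt measured 0.297 rad. I then lifted it clear, carried it to the camera, turned it in line with the hinge and handed the job in at 11.4 s, still gripping it.

Last checks from the scene camera before handing in:

| Check | Measured | Allowed |
|---|---|---|
| Contacts off the lens axis | about 3 mm each way | 18 mm |
| Lens to contact tips | about 98–105 mm | 80–120 mm |
| Relay axis off the lens axis | about 0.03–0.05 rad | 0.17 rad |
| Fin's y axis off the hinge | about 0.01 rad or less | 0.2 rad |

- **Grip:** steady at an opening of 0.15, carrying about 4 N, with joint speeds near zero.
- **Disagreement:** the slope of the brass contact row read −0.1 and then −0.34, against 0.03–0.05 from the fin edge and cap plane. I put this down to a few pixels of the orange screwdriver, which is behind the relay in that view, being picked up as brass. I relied on the fin and cap.
- **Camera calibration:** the two cameras differed by about 3 mm in x. I used the scene camera, which matched the fingers to within about 2 mm.
- **Other objects:** the pictures showed no visible movement of the green relays, meter, screwdriver or camera, but I did not measure them again before handing in.

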